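# Open the panel cramp: park the stop pin, slide the jaw back

### The arm

A 6-joint arm with a two-finger parallel gripper is mounted at the origin on the work surface. World frame = base frame: x ahead of the robot, y to its left, z up, the work surface at z = 0. Lengths are in mm, angles in rad, forces in N, time in s.
With the tool pointing down it reaches from about 300 to 775 mm from the base axis. Payload 14.6 kg.
Tool frame: the origin (TCP) lies at the very end of the fingers, on their centre line; the grasp point (between the pads) lies 19 mm behind it; z points along the fingers, y is the line along which they close (so a half turn about z gives the same grasp; the last joint's range is limited). The gripper opens to 94 mm and grips with 3 to 60 N. Pads are 16 mm wide; open, the fingers measure 119 mm over their backs; the gripper's body (75 mm by 177 mm) begins 78 mm behind the grasp point.
Start: joints at [-1.253, 0.3, 1.521, -0, 1.321, -0.067], TCP at [206.448, -509.773, 205.446] pointing down, gripper open.
Joint ranges: [-3.03, 3.03], [-0.79, 2.21], [0.23, 2.52], [-1.04, 4.18], [0, 3.07], [-2.55, 2.55]. Speed limits (rad/s): [2.22, 2.22, 2.57, 3.14, 3.14, 3.14].

### API

Orientations are given as [roll, pitch, yaw] about the fixed x, y, z axes, in that order (R = Rz(yaw) Ry(pitch) Rx(roll)).
In Python, from cell import manip, eyes, ticket gives the robot as it stands. The module is installed in compiled form; this text tells all that it offers.
- The arm moves only by the tool arm_command, never from a script. Its argument "plan" is a list of rows, each a list of 5 numbers: the opening, from -1 (shut) to 1 (fully open), then the shift along the tool's x, y, z in m, then the turn about the tool's z in rad. In form: [[jaw, dx, dy, dz, roll], ...]. A call has 1 to 20 rows; each row shifts and turns the commanded pose from where the row before left it, along the tool's axes as they then stand; what a row does not reach is not made up. A row lasts 1/8 s, in which the tool goes at most 62.5 mm and 10.7 degrees, less where a joint would pass 70% of its speed; a pose out of reach is approached as far as the arm can. A call is refused whole if a number of a shift passes 0.0625 or a number of a turn 0.188, either way. A call with a gripper value outside its range is refused whole. The fingers move at their own pace and stop on an object; "newtons" is the grip in N (left out, the last holds). Time passes only in rows, so rows that do not move let the fingers close. It gives the time, the measured TCP pose, the force, the opening and the grip force at its end, in the units of the state.
- manip.read_state(): the state, without advancing time (a new reading comes with each control period).
- eyes.camera(name): name is "scene" or "top" or "wrist"; returns a dict with "img" (400x640x3 uint8, blue, green, red), "z_map" (400x640 float32, mm along the optical axis (not along the pixel's ray), 0 where there is no reading), "fx", "fy", "cx", "cy" (pixels), "dist" ([k1, k2, p1, p2, k3] as OpenCV has them; the pictures are not rectified), "eye" and "orientation" of the camera in the world. Camera axes: x right, y down, z forward; pixel columns grow to the right and rows downward; lengths in mm; the calibration is good to about 2 mm. A picture is of the moment at which its call begins.
- ticket.sign_off(): hands the job in; it is judged then, once.
The state is a dict: "clock": time; "joints": joint angles; "qd": joint speeds; "effort": joint torques, N m; "eef_pos": TCP position; "eef_rot": TCP orientation; "wrist_force": force on the tool from outside, world axes, zero at the start; "moment": the same for the moment, N m; "finger_gap": finger opening in mm; "finger_force": force on a finger pad.
Only numpy, scipy, OpenCV 4.12 (cv2) and the standard library are available. Lean on these libraries where they do the work, as an engineer would, in place of code of your own. Each camera call takes 0.05 s, during which the arm holds its last target. There are 200 camera calls.

### The job

Open up the panel cramp for the next glue-up: draw the stop pin straight up out of its hole in the cramp bed and hang it upright by its neck in the side notch of the pin rest, well into the notch with its collar resting on the plate, and let go of it. Only then slide the cramp's movable jaw all the way to the end stop, and let go. Leave the wooden panel in the cramp and the tools around it where they are.

Things in the scene. Friction and masses are not known exactly. Their poses are not given: they have to be found in the camera images.
- cramp: Panel cramp, fixed: beech bed 60 mm wide (x), 35 mm high, along y from -240 to +190 mm. Origin on the bench under the middle line, z up; yaw near 0. Fixed wooden jaw at the -y end (70 x 40 mm, top at 90 mm); steel end stop (70 x 45 mm, top at 65 mm, face at y = +135 mm). Two 17.5 mm blind holes, 26 mm deep, in the bed's top at x = 0, y = +45 mm (holds the pin) and y = +95 mm (empty).
- bore (a point): Centre of the mouth of the pin's hole, on the bed's top, 35 mm above the bench; axes as the cramp.
- jaw (a joint): Travel of the movable jaw along the bed's +y, in m: 0 nearest the fixed jaw, 0.17 hard against the end stop. It slides stiffly (about 3 N) and stays where it is left; the pin standing in its hole blocks it at about 0.07.
- jaw_grip (a point): Top centre of the movable jaw's wooden grip, 92 mm above the bench; moves with the jaw, axes as the cramp. The grip is a block 22 mm in x, 30 mm in y, 30 mm tall, on a steel base 70 x 50 mm whose top is 62 mm above the bench.
- pin: Stop pin, loose, 0.12 kg, 102 mm long, standing in its hole (26 mm deep). Origin at the centre of its foot, z up along it. From the foot up: steel shank 16 mm thick, 0 to 42 mm; thin steel neck 10 mm thick, 42 to 60 mm; round collar 26 mm across, 60 to 66 mm; round dark wooden head 24 mm across, 66 to 102 mm.
- pin_collar (a point): On the pin's axis at the underside of its collar, where the neck ends (60 mm above the foot).
- pin_rest: Pin rest, fixed: wooden foot 85 x 70 x 12 mm, post at its +x side, on it a level steel plate 58 mm wide, 8 mm thick, top at 85 mm, nothing higher. Side notch 15 mm wide, open to the rest's -x (roughly the robot), straight from x = -20 mm to its closed end at +15 mm; flared lips begin at -31 mm. The neck fits the notch, shank and collar do not. Origin on the bench below the notch, z up.
- notch (a point): The parking point: the pin's axis when the neck stands against the closed end of the notch, at the height of the plate's top (85 mm), axes as the rest (x points into the notch).
- panel: Bystander: glued wooden panel 80 x 70 x 18 mm lying on the cramp bed between the jaws. Origin at the centre of its underside.
- plane: Bystander: small steel block plane 120 x 45 mm, 45 mm high, on the robot's side of the cramp. Origin at the centre of its underside.
- chisel: Bystander: chisel lying beyond the cramp, 230 mm long, 26 mm thick. Origin on the bench under its ferrule, x along the blade.
- offcut: Bystander: wooden batten 140 x 45 x 30 mm. Origin at the centre of its underside.
- square: Bystander: try square, stock 100 mm, blade 150 mm, lying flat. Origin under the middle of the stock.
- mallet: Bystander: wooden mallet lying down, head 75 x 120 x 75 mm, handle 240 mm. Origin under the middle of the head.
There are look-alikes about, which are no part of the job. What is shaped like the pin but yellow is not meant. Of the things that look like the pin_rest, take the one that is nearest to the robot's base at the start.

How it is judged (in metres and radians):
On the way, in this order (a step that is already met when the one before it is completed fails the run):
1. the pin is drawn clear out of its hole (z of pin in the frame of bore above 0.004 m), for 0.1 s.
2. the pin hangs by its neck in the notch of the rest, released (x of pin_collar in the frame of notch between -0.013 and 0.005 m and y of pin_collar in the frame of notch between -0.006 and 0.006 m and z of pin_collar in the frame of notch between -0.003 and 0.004 m and angle between pin's own z axis and vertical below 0.15 rad and contact force between pin and the fingers below 0.05 N), for 0.3 s.
3. the movable jaw is at the end stop (value of joint jaw above 0.166 m), for 0.2 s.
At the end, for the whole second after the job is handed in: Pin released, at rest, upright within 0.15 rad in the notch: collar underside -3 to +4 mm from the plate top, axis within 6 mm of the notch middle line and at most 13 mm short of the parking point. Movable jaw still, within 4 mm of its end stop (joint above 0.166) (all of step 2 and linear speed of pin below 0.02 m/s and value of joint jaw above 0.166 m and velocity of joint jaw below 0.005 m/s); the robot touches nothing.
It fails at once if the panel in the cramp is moved more than 30 mm (distance of panel from where it was at the start of the episode above 0.03 m).
It fails at once if the plane, chisel, offcut, square or mallet is moved more than 30 mm (distance of any of plane, chisel, offcut, square, mallet from where it was at the start of the episode above 0.03 m).
It also fails if it takes over 51 s, if anything falls off the work surface, if the arm or the gripper's body presses on something with over 40 N, if the wrist force passes 120 N, or if a joint passes its speed limit or range.

## Working session

There is one attempt and no reset: what is moved stays moved. The work goes in short steps, Python scripts to look and compute and a tool call to move; the robot and the scene stay as the last step left them, time stands still between calls to the robot, and variables do not carry over. Pictures are saved under pics/ and viewed, at most 10 in all, crops included, and the job is handed in when it is done.

Besides the shell and the picture viewer there is one more tool, called after "Call:" as name(argument=value, ...) on one line, values as JSON. arm_command: Moves the arm, as the interface text tells. Its arguments: {"type":"object","properties":{"plan":{"type":"array"},"newtons":{"type":"number"}},"required":["plan"]}

```bash
mkdir -p pics; cat > h.py <<'E'
import numpy as np, cv2
from cell import manip, eyes, ticket
from scipy.spatial.transform import Rotation as R
def cam(n):
    c=eyes.camera(n); c['K']=np.array([[c['fx'],0,c['cx']],[0,c['fy'],c['cy']],[0,0,1.]])
    return c
def rot(c):
    o=np.array(c['orientation'],float)
    return o if o.shape==(3,3) else R.from_euler('xyz',o).as_matrix()
def ray(c,uv):
    p=cv2.undistortPoints(np.array(uv,float).reshape(-1,1,2),c['K'],np.array(c['dist'],float)).reshape(-1,2)
    return np.c_[p,np.ones(len(p))]@rot(c).T
def onplane(c,uv,z):
    d=ray(c,uv); e=np.array(c['eye'],float)
    return e+d*((z-e[2])/d[:,2])[:,None]
def cloud(c):
    v,u=np.mgrid[0:400,0:640]; d=ray(c,np.c_[u.ravel(),v.ravel()])
    return (np.array(c['eye'],float)+d*c['z_map'].reshape(-1,1)).reshape(400,640,3)
E
python3 - <<'E'
from h import *
import pickle
for n in('scene','top'):
    c=cam(n); cv2.imwrite(f'pics/{n}0.png',c['img']); pickle.dump(c,open(n+'.pkl','wb')); print(n,c['eye'],c['orientation'],c['fx'])
print(manip.read_state())
E
```

```text
scene [1221.00235349  374.41330034  979.01423955] [-2.42135804 -0.01124369  2.16443372] 424.6939540832027
top [ 312.22263315  -57.54780602 1285.60689321] [-2.91996108e+00 -1.62546281e-03 -1.57261081e+00] 405.88047143143825
{'clock': 0.1, 'joints': array([-1.25259174e+00,  3.00405513e-01,  1.52151234e+00, -5.10611946e-06,
        1.32070669e+00, -6.66049036e-02]), 'qd': array([-0.00064654, -0.00173605, -0.00057255, -0.00117679,  0.00109236,
       -0.0009688 ]), 'effort': array([ 1.44274949e-03, -5.32648516e+01, -3.53283012e+01,  7.10045197e-02,
        2.35166081e-02, -4.26889824e-05]), 'eef_pos': array([ 206.38023608, -509.5573084 ,  204.95138696]), 'eef_rot': array([-3.14056272e+00, -6.37429498e-05,  3.84810729e-01]), 'wrist_force': array([ 0.64876339,  0.62611718, -0.01927494]), 'moment': array([ 0.00196107, -0.02949376,  0.01983703]), 'finger_force': 0.0, 'finger_gap': 94.31008210672557}
```

View pics/scene0.png

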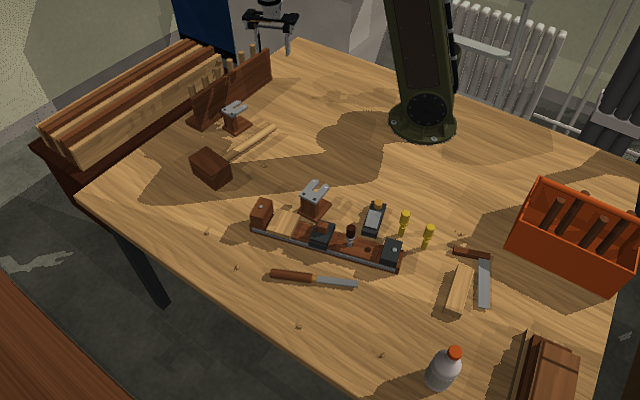

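View pics/top0.png

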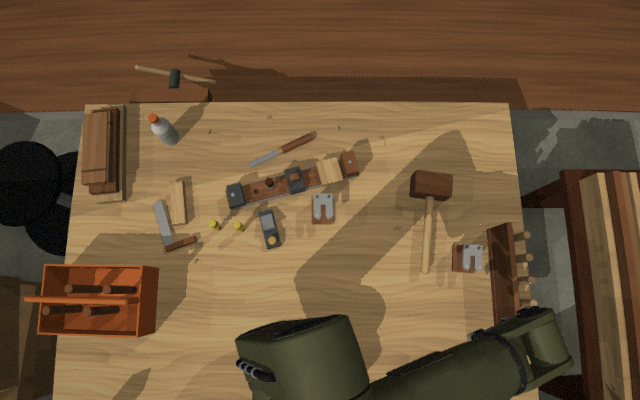

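The top view shows the cramp running from (236,195) to (348,163), with the dark pin head at about (269,183) and the jaw at (295,180). There are two rests, at (323,207) and (470,257), and yellow decoys at (215,225) and (238,227). Next I'll measure these and compare the rests' distances from the base.

```bash
python3 - <<'E'
from h import *
import pickle
c=pickle.load(open('top.pkl','rb')); P=cloud(c)
for n,uv,z in [('restA',(323,207),85),('restB',(470,257),85),('pin',(269,183),102-26+35),('jawgrip',(295,178),92),('endstop',(236,195),65),('fixed',(349,163),90),('plane',(270,230),45),('decoy',(238,226),100)]:
    print(n,onplane(c,[uv],z)[0].round(),P[uv[1],uv[0]].round())
big=cv2.resize(c['img'][130:290,190:510],None,fx=2.5,fy=2.5,interpolation=cv2.INTER_CUBIC); cv2.imwrite('pics/topcrop.png',big)
E
```

```text
restA [558. -90.  85.] [573. -92.  12.]
restB [ 405. -528.   85.] [ 410. -556.   12.]
pin [626.  72. 111.] [626.  72. 112.]
jawgrip [647.  -5.  92.] [647.  -5.  90.]
endstop [600. 179.  65.] [600. 178.  66.]
fixed [ 695. -171.   90.] [ 693. -171.   96.]
plane [494.  73.  45.] [498.  75.  19.]
decoy [498. 162. 100.] [497. 161. 105.]
```

View pics/topcrop.png

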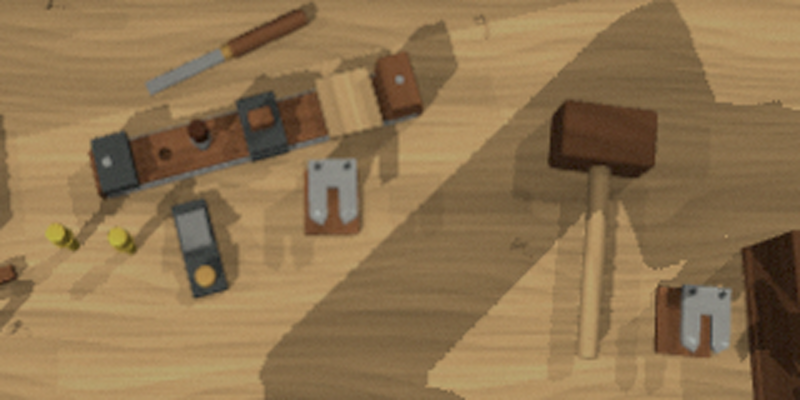

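Rest A is about 565 mm from the base and rest B about 665 mm, so A is the one to use. Next I'll refine the pin, grip and notch positions from the top view.

```bash
cat > m.py <<'E'
from h import *
def meas(c,show=True):
    P=cloud(c); X,Y,Z=P[...,0],P[...,1],P[...,2]; hsv=cv2.cvtColor(c['img'],cv2.COLOR_BGR2HSV); o={}
    def box(x,y,r): return (abs(X-x)<r)&(abs(Y-y)<r)
    def rp(n,m,h):
        if m.sum()<8: print(n,'few',m.sum()); return
        v,u=np.nonzero(m); q=onplane(c,np.c_[u,v],h)[:,:2].astype(np.float32); r=cv2.minAreaRect(q)
        print(n,m.sum(),'mean',q.mean(0).round(1),'rect',np.round(r[0],1),np.round(r[1],1),round(r[2],1),'z',np.median(Z[m]).round(1)); return q
    rp('pin',box(626,72,30)&(Z>102)&(Z<120),111)
    rp('grip',box(647,-5,32)&(Z>84)&(Z<100),92)
    rp('stop',box(600,178,50)&(Z>58)&(Z<75),65)
    rp('fixed',box(694,-171,50)&(Z>82)&(Z<100),90)
    q=rp('plate',box(565,-90,55)&(Z>77)&(Z<93),85)
    m=(box(565,-90,55)&(Z>77)&(Z<93)).astype(np.uint8)
    return P,q
E
python3 - <<'E'
from m import *
import pickle
c=pickle.load(open('top.pkl','rb')); meas(c)
c=pickle.load(open('scene.pkl','rb')); meas(c)
E
```

```text
pin 50 mean [633.3  72.4] rect [633.8  73.5] [22. 21.] 1.2 z 111.2
grip 72 mean [653.4  -3. ] rect [653.3  -2.8] [23.1 29.6] 14.5 z 92.4
stop 311 mean [602.6 180.5] rect [602.6 180.3] [68.8 45.8] 16.2 z 65.5
fixed 270 mean [ 698.2 -170.1] rect [ 698.3 -170.2] [67.7 39.7] 16.3 z 90.1
plate 408 mean [566.9 -90.5] rect [562.7 -91.5] [57.2 77.2] 89.9 z 85.7
pin 67 mean [637.1  76.9] rect [637.2  77.4] [23.3 25.9] 84.3 z 108.6
grip 82 mean [656.7   2. ] rect [656.1   2. ] [24.4 28.9] 17.2 z 90.2
stop 404 mean [606.7 185.1] rect [606.3 185. ] [72.7 45. ] 15.2 z 63.5
fixed 313 mean [ 703.1 -168.1] rect [ 702.9 -168.2] [73.2 41.6] 14.5 z 88.5
plate 400 mean [568.4 -86.1] rect [564.7 -86.4] [82.1 60.3] 1.2 z 83.5
```

Call:
arm_command(plan=[[1,0.0476,-0.0302,-0.0067,0],[1,0.0476,-0.0302,-0.0067,0],[1,0.0476,-0.0302,-0.0067,0],[1,0.0476,-0.0302,-0.0067,0],[1,0.0476,-0.0302,-0.0067,0],[1,0.0476,-0.0302,-0.0067,0],[1,0.0476,-0.0302,-0.0067,0],[1,0.0476,-0.0302,-0.0067,0],[1,0.0476,-0.0302,-0.0067,0],[1,0.0476,-0.0302,-0.0067,0],[1,0.0476,-0.0302,-0.0067,0],[1,0.0476,-0.0302,-0.0067,0],[0.2,0,0,0,-0.1815],[0.2,0,0,0,-0.1815],[0.2,0,0,0,-0.1815],[0.2,0,0,0,-0.1815],[0.2,0,0,0,-0.1815],[0.2,0,0,0,-0.1815],[0.2,0,0,0,-0.1815],[0.2,0,0,0,-0.1815]])

```text
clock: 2.6
eef_pos: [599.7, 40.6, 285.4]
eef_rot: [-3.141, -0.0, 1.843]
wrist_force: [0.3, -0.0, -0.2]
finger_gap: 56.3
finger_force: 0.0
```

```bash
python3 - <<'E'
from m import *
s=manip.read_state(); print(s['clock'],s['eef_pos'].round(1),s['eef_rot'].round(3),s['finger_gap'],s['joints'].round(2))
c=cam('wrist'); print(np.round(c['eye']),c['orientation']); cv2.imwrite('pics/w1.png',c['img']); meas(c)
E
```

```text
2.6 [599.7  40.6 285.4] [-3.141 -0.     1.843] 56.28007929083934 [ 0.01  0.37  1.24  0.    1.53 -0.27]
[579. 112. 465.] [2.88083473e+00 1.21781078e-03 2.71122340e-01]
pin 385 mean [631.2  73.7] rect [631.2  73.6] [22.7 23.3] 61.2 z 110.8
grip 443 mean [ 6.51e+02 -4.00e-01] rect [651.3  -0.7] [21.6 30.5] 16.6 z 91.7
stop 2616 mean [602.9 181.4] rect [603.3 181. ] [70.3 45.1] 15.8 z 65.1
fixed 525 mean [ 701.3 -182.3] rect [ 701.2 -182.9] [69.3 16.5] 15.1 z 90.1
plate 1109 mean [580.5 -86.4] rect [559.7 -88.2] [78.6 60.6] 2.0 z 85.2
```

View pics/w1.png

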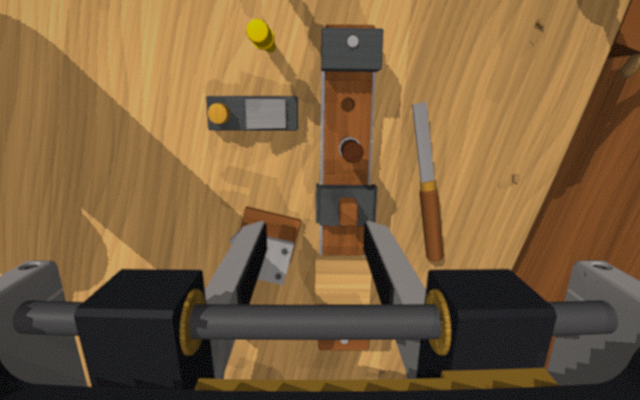

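The wrist view shows the pin head at (351,150), the jaw grip at (348,210) and the plane at (252,113). The pin measures (632,73.5), consistent with the end stop plus the given geometry. Next I'll grasp it.

Call:
arm_command(plan=[[0.2,0.0115,0.02,0,0],[0.2,0.0115,0.02,0,0],[0.2,0,0,0.05,0],[0.2,0,0,0.05,0],[0.2,0,0,0.05,0],[0.2,0,0,0.03,0],[0.2,0,0,0.0244,0],[0.2,0,0,0,0],[-1,0,0,0,0],[-1,0,0,0,0],[-1,0,0,0,0],[-1,0,0,0,0],[-1,0,0,0,0],[-1,0,0,0,0],[-1,0,0,0,0],[-1,0,0,0,0]], newtons=20)

```text
clock: 4.65
eef_pos: [632.7, 73.3, 81.9]
eef_rot: [3.141, 0.0, 1.837]
wrist_force: [-0.0, 0.1, 6.4]
finger_gap: 23.8
finger_force: 20.0
```

Call:
arm_command(plan=[[-1,0,0,-0.01,0],[-1,0,0,-0.015,0],[-1,0,0,-0.015,0],[-1,0,0,-0.03,0],[-1,0,0,-0.04,0],[-1,0,0,0,0]])

```text
clock: 5.4
eef_pos: [633.5, 73.4, 195.7]
eef_rot: [3.136, 0.001, 1.837]
wrist_force: [0.4, 0.5, -0.3]
finger_gap: 23.8
finger_force: 20.0
```

```bash
python3 - <<'E'
from m import *
c=cam('wrist'); cv2.imwrite('pics/w2.png',c['img'])
s=manip.read_state(); print(s['eef_pos'].round(1),s['eef_rot'].round(4),s['finger_gap'])
# notch from three cameras' plate masks
for n in('top','scene'):
    import pickle
    c=cam(n)if n=='top' else pickle.load(open(n+'.pkl','rb')); P=cloud(c); X,Y,Z=np.moveaxis(P,2,0)
    m=((abs(X-570)<55)&(abs(Y+90)<45)&(abs(Z-85)<6)).astype(np.uint8)
    ct=max(cv2.findContours(m,cv2.RETR_EXTERNAL,cv2.CHAIN_APPROX_NONE)[0],key=cv2.contourArea)
    q=onplane(c,ct.reshape(-1,2),85)[:,:2]
    big=np.zeros((120,120),np.uint8); v,u=np.nonzero(m); w=onplane(c,np.c_[u,v],85)[:,:2]
    for x0 in range(515,620,6):
        r=w[(abs(w[:,0]-x0)<3)]
        if len(r): print(n,x0,np.unique(r[:,1].round()).astype(int))
E
```

```text
[632.7  73.3 193.2] [3.1391e+00 5.0000e-04 1.8368e+00] 23.866459117234477
top 527 [-111 -108 -105 -102  -81  -78  -75  -72  -69  -66]
top 533 [-120 -117 -114 -111 -108 -105 -102  -99  -81  -78  -75  -72  -69  -66
  -63]
top 539 [-120 -117 -114 -111 -108 -105 -102  -99  -81  -78  -75  -72  -69  -66
  -63]
top 545 [-117 -114 -111 -108 -105 -102  -99  -81  -78  -75  -72  -69  -66  -63]
top 551 [-117 -114 -111 -108 -105 -102  -99  -81  -78  -75  -72  -69  -66  -63]
top 557 [-117 -114 -111 -108 -105 -102  -99  -81  -78  -75  -72  -69  -66  -63]
top 563 [-117 -114 -111 -108 -105 -102  -99  -81  -78  -75  -72  -69  -66  -63]
top 569 [-117 -114 -111 -108 -105 -102  -99  -96  -93  -90  -87  -84  -81  -78
  -75  -72  -69  -66  -63]
top 575 [-117 -114 -111 -108 -105 -102  -99  -96  -93  -90  -87  -84  -81  -78
  -75  -72  -69  -66  -63]
top 581 [-118 -115 -112 -111 -108 -105 -102  -99  -96  -93  -90  -87  -84  -81
  -78  -75  -72  -69  -66  -63]
top 587 [-118 -115 -112 -109 -105 -102  -99  -96  -93  -90  -87  -84  -81  -78
  -75  -72  -69  -66  -63]
top 593 [-118 -115 -112 -109 -106 -103 -102  
[... 1269 characters left out ...]
 -64  -63  -61  -59  -57]
scene 581 [-116 -113 -111 -109 -107 -104 -102 -100  -98  -97  -95  -93  -91  -88
  -86  -84  -82  -79  -77  -75  -73  -71  -68  -66  -64  -62  -60  -59
  -57]
scene 587 [-116 -114 -111 -109 -107 -105 -102 -100  -98  -95  -93  -91  -89  -86
  -84  -82  -80  -77  -75  -73  -71  -68  -66  -64  -62  -60  -57]
scene 593 [-116 -114 -111 -109 -107 -102 -100  -98  -96  -93  -91  -89  -87  -84
  -82  -80  -78  -76  -75  -73  -71  -69  -67  -64  -62  -60  -58  -56]
scene 599 [-114 -112 -109 -107 -105 -103 -100  -98  -96  -94  -91  -89  -87  -85
  -82  -80  -78  -76  -73  -71  -69  -67  -65  -64  -62  -60  -58  -56]
scene 605 [-107 -103 -100  -89  -87  -76  -74  -69  -67  -60]
```

View pics/w2.png

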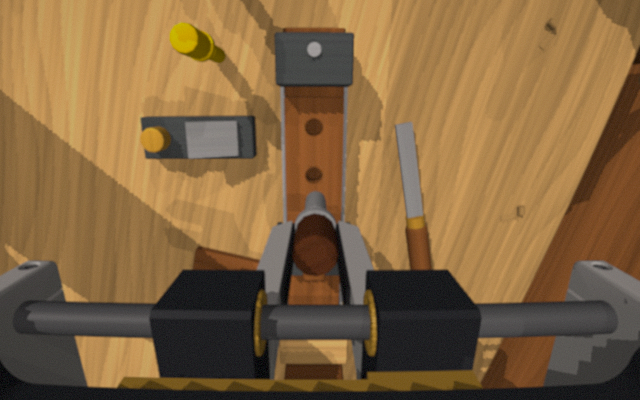

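Pin is clear of its hole: both holes now show empty at (313,127) and (313,174), and the pin hangs vertical in the fingers. The notch's middle line is near y = -90 and its closed end near x = 566. I'll take a closer wrist look at it on the way.

Call:
arm_command(plan=[[-1,-0.0382,-0.0296,-0.0134,0],[-1,-0.0382,-0.0296,-0.0134,0],[-1,-0.0382,-0.0296,-0.0134,0],[-1,-0.0382,-0.0296,-0.0134,0],[-1,-0.0382,-0.0296,-0.0134,0],[-1,0,0,0,0],[-1,0,0,0,0]])

```text
clock: 6.38
eef_pos: [539.6, -149.5, 257.4]
eef_rot: [-3.14, -0.001, 1.837]
wrist_force: [1.0, -0.7, -1.0]
finger_gap: 23.4
finger_force: 20.0
```

```bash
python3 - <<'E'
from m import *
c=cam('wrist'); cv2.imwrite('pics/w3.png',c['img'])
s=manip.read_state(); print(s['eef_pos'].round(1),s['eef_rot'].round(4),s['finger_gap'])
P=cloud(c); X,Y,Z=np.moveaxis(P,2,0)
m=((abs(X-570)<55)&(abs(Y+90)<45)&(abs(Z-85)<5))
v,u=np.nonzero(m); w=onplane(c,np.c_[u,v],85)[:,:2]
r=cv2.minAreaRect(w.astype(np.float32)); print(r, np.median(Z[m]), w.min(0),w.max(0))
for x0 in range(520,616,5):
    y=np.sort(w[abs(w[:,0]-x0)<2.5][:,1])
    if len(y)>3: g=np.diff(y); i=g.argmax(); print(x0,y[0].round(1),y[-1].round(1),'gap',y[i].round(1),y[i+1].round(1))
# closed end: smallest x on mid line
y=w[abs(w[:,1]+90)<3]; print('closed end x',np.sort(y[:,0])[:4])
E
```

```text
[ 539.8 -149.1  257.4] [-3.1402e+00 -1.2000e-03  1.8374e+00] 23.5596903660745
((559.4114990234375, -89.63959503173828), (79.7887191772461, 58.37327575683594), 1.1044224500656128) 85.15378987050394 [ 519.78222044 -119.38776625] [599.44275081 -59.75945931]
520 -107.5 -72.5 gap -103.2 -77.9
525 -115.8 -62.9 gap -99.6 -80.7
530 -119.4 -61.2 gap -97.7 -82.5
535 -119.3 -61.0 gap -97.6 -82.4
540 -119.2 -60.8 gap -97.5 -82.3
545 -119.1 -60.9 gap -97.4 -82.5
550 -119.0 -60.8 gap -97.3 -82.3
555 -118.9 -60.6 gap -97.1 -82.1
560 -118.7 -60.5 gap -97.3 -82.0
565 -118.6 -60.5 gap -95.3 -94.6
570 -118.5 -60.4 gap -84.1 -83.7
575 -118.5 -60.2 gap -118.2 -117.9
580 -118.4 -60.1 gap -113.7 -113.2
585 -118.3 -60.1 gap -117.7 -117.4
590 -118.2 -59.9 gap -89.9 -89.4
595 -118.1 -59.8 gap -80.9 -80.5
600 -117.7 -59.9 gap -115.3 -114.3
closed end x [564.4933462  564.60961707 564.79372624 564.90939149]
```

View pics/w3.png

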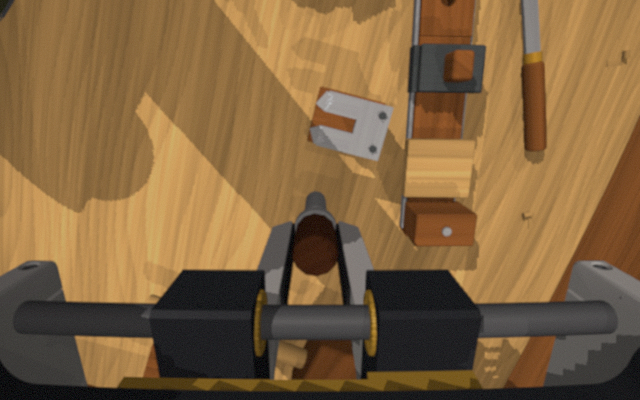

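The wrist view shows the notch clearly, its slot running from (315,115) to its end at (355,122). The plate spans x 519.5 to 599.5 and the notch's closed end is at about 565. The middle line is y ≈ -89.7, and the widths match the given sizes. Next I'll go in front of the notch and lower.

Call:
arm_command(plan=[[-1,0.037,-0.0235,0,0],[-1,0.037,-0.0235,0,0],[-1,0,0,0.04,0],[-1,0,0,0.05,0],[-1,0,0,0.04,0],[-1,0,0,0.0245,0],[-1,0,0,0,0],[-1,0,0,0,0],[-1,0,0,0,0]])

```text
clock: 7.55
eef_pos: [475.6, -90.8, 105.0]
eef_rot: [3.14, 0.001, 1.837]
wrist_force: [-0.1, -0.5, -1.0]
finger_gap: 23.5
finger_force: 20.0
```

```bash
python3 - <<'E'
from m import *
for _ in range(1):
    s=manip.read_state(); print(s['eef_pos'].round(1),s['eef_rot'].round(4),s['finger_gap'])
    c=cam('scene')
s=manip.read_state(); print(s['eef_pos'].round(1))
cv2.imwrite('pics/s4.png',cv2.resize(c['img'][120:280,220:460],None,fx=3,fy=3))
p=s['eef_pos']; d=np.array([557,-89.7,103])-p; a=s['eef_rot'][2]; print(d, d[0]*np.cos(a)+d[1]*np.sin(a), d[0]*np.sin(a)-d[1]*np.cos(a))
E
```

```text
[475.6 -90.8 105. ] [3.1401e+00 9.0000e-04 1.8372e+00] 23.543529547000276
[475.5 -90.9 104.9]
[81.52759818  1.1909247  -1.88868508] -20.299949527677956 78.96885218884164
```

View pics/s4.png

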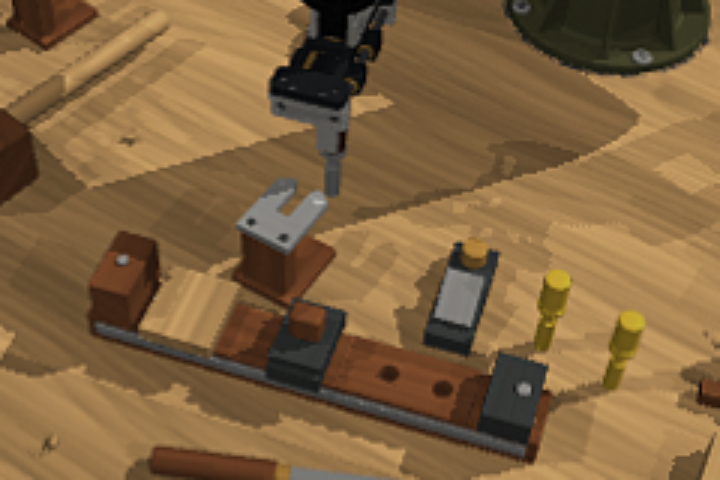

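The scene crop shows the pin upright at (332,165), lined up in front of the notch mouth at (300,195), with its neck at plate height. Inserting now.

Call:
arm_command(plan=[[-1,-0.0051,0.02,0.0019,0],[-1,-0.0051,0.02,0,0],[-1,-0.0039,0.015,0,0],[-1,-0.0031,0.012,0,0],[-1,-0.0031,0.012,0,0],[-1,0,0,0,0],[-1,0,0,0,0]])

```text
clock: 8.48
eef_pos: [556.2, -89.7, 102.0]
eef_rot: [-3.141, -0.0, 1.837]
wrist_force: [0.2, 0.1, -1.3]
finger_gap: 23.4
finger_force: 20.0
```

Call:
arm_command(plan=[[-1,0,0,0.002,0],[-1,0,0,0.0015,0],[-1,0,0,0,0],[-1,0,0,0,0]])

```text
clock: 8.98
eef_pos: [556.5, -89.7, 98.6]
eef_rot: [3.142, 0.0, 1.837]
wrist_force: [0.6, -0.3, -0.9]
finger_gap: 23.8
finger_force: 20.0
```

Call:
arm_command(plan=[[-1,0,0,0.0008,0],[-1,0,0,0,0],[-1,0,0,0,0]])

```text
clock: 9.35
eef_pos: [556.6, -89.7, 97.9]
eef_rot: [3.141, 0.0, 1.837]
wrist_force: [-0.8, -0.1, 2.4]
finger_gap: 23.6
finger_force: 20.0
```

Contact with the plate. Releasing and retreating upward.

Call:
arm_command(plan=[[-0.4,0,0,0,0],[-0.2,0,0,0,0],[0,0,0,0,0],[0,0,0,0,0],[0,0,0,0,0],[0,0,0,-0.02,0],[0,0,0,-0.05,0],[0,0,0,-0.05,0],[0,0,0,-0.03,0],[0,0,0,0,0],[0,0,0,0,0]])

```text
clock: 10.72
eef_pos: [556.2, -89.7, 246.6]
eef_rot: [-3.14, -0.001, 1.837]
wrist_force: [-0.3, 0.1, 0.0]
finger_gap: 46.9
finger_force: 0.0
```

```bash
python3 - <<'E'
from m import *
s=manip.read_state(); print(s['clock'],s['eef_pos'].round(1),s['finger_gap'])
for n in('top','scene','wrist'):
    c=cam(n); P=cloud(c); X,Y,Z=np.moveaxis(P,2,0)
    m=(abs(X-557)<30)&(abs(Y+90)<30)&(Z>120)&(Z<135)
    if m.sum()>5:
        v,u=np.nonzero(m); q=onplane(c,np.c_[u,v],127)[:,:2].astype(np.float32); print(n,m.sum(),cv2.minAreaRect(q),np.median(Z[m]))
    if n=='scene': cv2.imwrite('pics/s5.png',cv2.resize(c['img'][120:280,220:460],None,fx=3,fy=3))
E
```

```text
10.725 [556.2 -89.7 246.6] 46.85867898891964
scene 49 ((561.351318359375, -85.08539581298828), (22.728572845458984, 22.09525489807129), 34.618896484375) 125.09042165604137
wrist 490 ((555.39404296875, -89.10639953613281), (23.394723892211914, 22.801546096801758), 61.437095642089844) 126.8270571416401
```

View pics/s5.png

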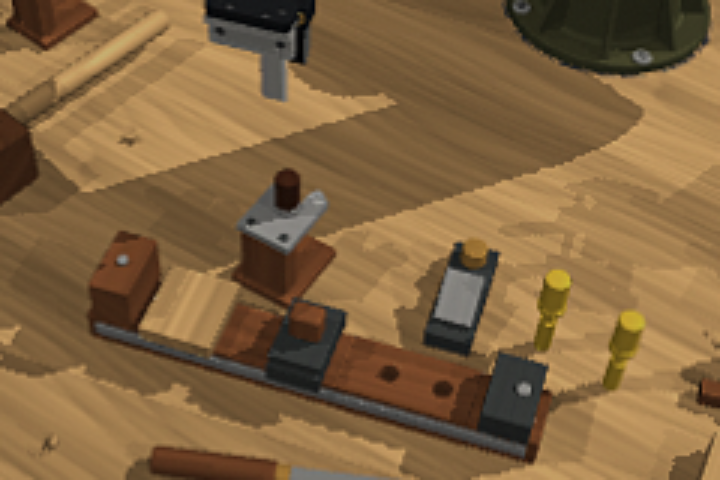

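The scene crop shows the pin upright in the notch at (288,188), with its collar on the plate. Its measured axis is (556,-89.5) and its top is at z = 127, as it should be. Now the jaw grip.

Call:
arm_command(plan=[[0,0.02,0.0387,0,0],[0,0.02,0.0387,0,0],[0,0.0198,0.0387,0,0],[0,0,0,0.05,0],[0,0,0,0.05,0],[0,0,0,0.045,0],[0,0,0,0.0325,0],[0,0,0,0,0],[-1,0,0,0,0],[-1,0,0,0,0],[-1,0,0,0,0],[-1,0,0,0,0],[-1,0,0,0,0],[-1,0,0,0,0]], newtons=25)

```text
clock: 12.62
eef_pos: [653.3, -1.5, 71.4]
eef_rot: [3.14, 0.0, 1.837]
wrist_force: [-2.4, 0.1, 6.5]
finger_gap: 21.9
finger_force: 25.0
```

Call:
arm_command(plan=[[-1,0.01,0,0,0],[-1,0.02,0,0,0],[-1,0.02,0,0,0],[-1,0.02,0,0,0],[-1,0.02,0,0,0],[-1,0.02,0,0,0],[-1,0.015,0,0,0],[-1,0.01,0,0,0],[-1,0.005,0,0,0],[-1,0,0,0,0],[-1,0,0,0,0]])

```text
clock: 14.0
eef_pos: [616.6, 134.2, 71.4]
eef_rot: [3.139, -0.0, 1.837]
wrist_force: [0.4, 1.9, 6.4]
finger_gap: 21.7
finger_force: 25.0
```

Call:
arm_command(plan=[[-1,0.002,0,0,0],[-1,0.002,0,0,0],[-1,0,0,0,0],[-1,0,0,0,0]])

```text
clock: 14.5
eef_pos: [616.0, 136.4, 71.4]
eef_rot: [3.139, 0.002, 1.836]
wrist_force: [3.2, -7.9, 5.6]
finger_gap: 21.6
finger_force: 25.0
```

Call:
arm_command(plan=[[-1,0.0015,0,0,0],[-1,0,0,0,0],[-1,0,0,0,0]])

```text
clock: 14.88
eef_pos: [616.0, 136.5, 71.4]
eef_rot: [3.139, 0.004, 1.836]
wrist_force: [4.8, -16.8, 5.5]
finger_gap: 21.6
finger_force: 25.0
```

Hard against the stop. Relieving the push, releasing and retreating.

Call:
arm_command(plan=[[-1,-0.003,0,0,0],[-0.3,0,0,0,0],[0,0,0,0,0],[0,0,0,0,0],[0,0,0,0,0],[0,0,0,-0.02,0],[0,0,0,-0.05,0],[0,0,0,-0.05,0],[0,0,0,-0.05,0],[0,0,0,0,0],[0,0,0,0,0],[0,0,0,0,0]])

```text
clock: 16.38
eef_pos: [615.0, 135.9, 239.2]
eef_rot: [-3.14, -0.0, 1.837]
wrist_force: [-0.3, 0.2, 0.2]
finger_gap: 47.1
finger_force: 0.0
```

```bash
python3 - <<'E'
from m import *
s=manip.read_state(); print(s['clock'],s['eef_pos'].round(1),s['finger_gap'],s['wrist_force'].round(1))
c=cam('scene'); P=cloud(c); X,Y,Z=np.moveaxis(P,2,0)
for n,x,y,z0,z1,h in(('pin',557,-90,115,135,127),('grip',616,136,84,100,92)):
    m=(abs(X-x)<32)&(abs(Y-y)<32)&(Z>z0)&(Z<z1); v,u=np.nonzero(m)
    print(n,m.sum(),cv2.minAreaRect(onplane(c,np.c_[u,v],h)[:,:2].astype(np.float32)))
cv2.imwrite('pics/s6.png',cv2.resize(c['img'][120:300,220:490],None,fx=2.9,fy=2.9))
E
```

```text
16.375 [615.  135.9 239.2] 47.05004374826439 [-0.3  0.2  0.2]
pin 59 ((562.886962890625, -84.02526092529297), (26.46068572998047, 22.09525489807129), 34.618896484375)
grip 92 ((620.1011352539062, 138.86306762695312), (25.071077346801758, 29.90627670288086), 14.166389465332031)
```

View pics/s6.png

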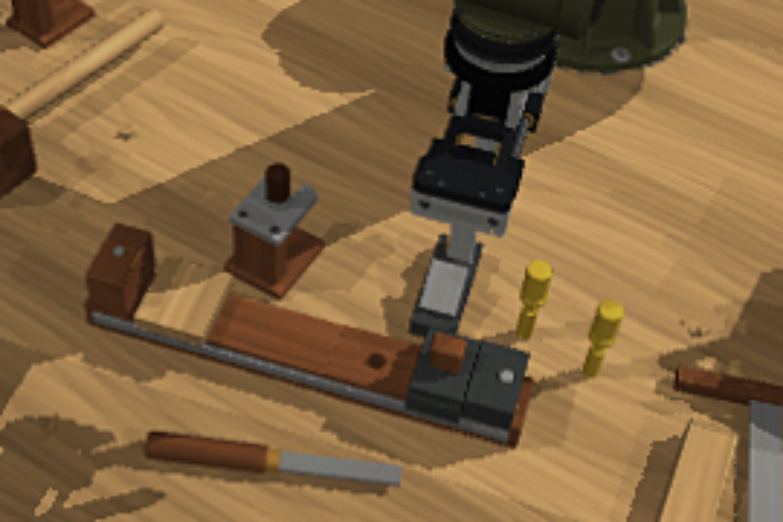

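The scene crop shows the jaw flush against the end stop at (465,375) and the pin upright in the rest at (278,185). The panel is in place and the gripper is clear of everything.

```bash
python3 -c "
from cell import ticket; print(ticket.sign_off())"
```

```text
the job is handed in; nothing more can be done
None
```

The stop pin is hanging upright in the notch of the rest nearest the robot, the movable jaw was then slid hard against the end stop and released, and the job is handed in at about 16 s of the 51 s allowed; the hand-in returned no verdict.

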